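# Prop open the cover of an inspection light box

## Robot

A 6-joint arm with a two-finger parallel gripper is mounted at the origin on the work surface. World frame = base frame: x ahead of the robot, y to its left, z up, the work surface at z = 0. Lengths are in m, angles in rad, forces in N, time in s.
With the tool pointing down it reaches from about 0.425 to 0.95 m from the base axis. Payload 3.5 kg.
Tool frame: the origin (TCP) lies between the finger pads; the fingertips stand 25 mm ahead of it and the grasp point (between the pads) lies 6 mm ahead of it (ctrl.finger_overhang is the distance from the TCP to the fingertips, in m); x points along the fingers, y is the direction in which the jaws open and shut, and the axes are right-handed (so a half turn about x gives the same grasp; the last joint's range is limited). The gripper opens to 85 mm and grips with 20 to 120 N. Pads are 22 mm wide; open, the fingers measure 114 mm over their backs; the gripper's body (76 mm by 85 mm) begins 54 mm behind the grasp point. The pads swing forward as they close: fully open they stand 13 mm farther back than shut.
Start: joints at [-1.267, 0.286, 1.577, -0, 1.279, -0.15], TCP at [0.296, -0.607, 0.256] pointing down, gripper open.
Joint ranges: [-2.77, 2.77], [-0.9, 2.22], [0.21, 2.48], [-1.53, 4.67], [0.24, 2.81], [-2.84, 2.84]. Speed limits (rad/s): [2.79, 2.79, 3.14, 3.14, 3.14, 3.14].

## Interface

Orientations are given as a unit quaternion [x, y, z, w].
In Python, from plant import ctrl gives the robot as it stands.
- The arm moves only by the tool play_rows, never from a script. Its argument "targets" is a list of rows, each an object with "delta_pos": the shift along the world's x, y, z normalised to -1 to 1, where 1 is 1000 mm, a list of three; "delta_rot": the turn, a rotation vector about the world's x, y, z normalised to -1 to 1, where 1 is pi rad, a list of three; "claw": the finger opening in mm, from 0 to 85.4. In form: [{"delta_pos": [tx, ty, tz], "delta_rot": [wx, wy, wz], "claw": claw}, ...]. A call has 1 to 20 rows; each row is the pose to reach, as a shift and turn from the pose measured when the call began, turning the shorter way round; what a row does not reach only later rows make up. A row lasts 1/12 s, in which the tool goes at most 41.7 mm and 7.16 degrees, less where a joint would pass 70% of its speed; a pose out of reach is approached as far as the arm can. A call with a number of a shift or a turn outside -1 to 1 is refused whole. A call with a gripper value outside its range is refused whole. The fingers move at their own pace and stop on an object; "newtons" is the grip in N (left out, the last holds). Time passes only in rows, so rows that repeat a pose let the fingers close. It gives the time, the measured TCP pose, the force and the opening at its end, in the units of the state.
- ctrl.get_state(): the state, without advancing time (a new reading comes with each control period).
- ctrl.read_camera(name): name is "scene" or "top"; returns the picture (420x560x3 uint8, blue, green, red); there is no depth.
- ctrl.calibration(name): a dict with "fx", "fy", "cx", "cy" (pixels), "k1" (the pictures are not rectified: a ray, as slopes to the right and down, at radius r is drawn at 1 + k1 r^2 times it, then the intrinsics apply), "camera_from_world" (4x4, takes a point from world to camera coordinates). Camera axes: x right, y down, z forward; pixel columns grow to the right and rows downward; lengths in m; the calibration is good to about 2 mm. A picture is of the moment at which its call begins. calibration takes no time and is no camera call.
- ctrl.sign_off(): hands the job in, once; it reports no verdict.
The state is a dict: "time": time; "qpos": joint angles; "dq": joint speeds; "joint_efforts": joint torques, N m; "eef_pos": TCP position; "tcp_rot": TCP orientation; "contact_force": force on the tool from outside, world axes, zero at the start; "wrist_torque": the same for the moment, N m; "opening": opening from 0.0 (shut) to 1.0 (fully open).
Only numpy, scipy, OpenCV 4.12 (cv2) and the standard library are available. Lean on these libraries where they do the work, as an engineer would, in place of code of your own. Each camera call takes 0.05 s, during which the arm holds its last target. There are 200 camera calls.

## Task

The dark cover of the grey inspection light box is standing steeply open on its stiff hinge. First take the red-knobbed prop rod out of its clip and swing it up and over to its stop, so that it stands by itself, while the cover is still standing up; then tip the cover down onto it so that the red knob sits inside the yellow slot frame on the cover's underside. Leave the cover at rest, held half open by the rod alone.

Things in the scene. Friction and masses are not known exactly. Their poses are not given: they have to be found in the camera images.
- rod_knob (a point): Centre of the red ball knob (18 mm across) on the end of the 8 mm steel prop rod that lies across the grey light box (250 mm square, lit top 70 mm above bench). Rod axes: y from rod hinge to knob, x along the rod's hinge axis towards the cover's hinge, z up in the clip. Rod hinge: 120 mm from knob centre along -y, 94 mm above bench. Knob starts 94 mm above bench; black open clip is 60 mm from it.
- prop_rod (a joint): Prop rod angle, rad: 0 lying level in its clip, 1.57 upright, 1.66 at its stop, leaning 5 degrees beyond upright. It turns about +x of rod_knob; its hinge is nearly free. Let go at the stop or within 5 degrees of upright it stands by itself; much lower it falls back.
- lid (a joint): Cover angle, rad: 0 shut (level), 1.57 upright. Starts between 1.47 and 1.70. Its stiff hinge holds it above about 1.25; below that it sinks slowly by its own weight until shut or stopped. Resting on the knob of the rod at its stop it reads 0.61 (35 degrees). It weighs 0.6 kg; a push of 2 to 5 N at its free edge moves it.
- lid_slot (a point): Seat for the knob's centre in the yellow slot frame (44 mm square inside, ridges 8 mm) under the dark 210 x 240 x 6 mm cover. Cover axes: y along its hinge as the rod in its clip, x to the hinge, z out of the outer face (up when shut). In them, mm: hinge line x +177 z +9 (120 above bench), free edge x -33, outer face z +15, mid width y +70; orange tab 60 wide 10 thick there, to x -53.

How it is judged:
On the way:
1. the rod stands up by its stop (joint above 1.45 rad) while the cover still stands open (above 1.0 rad) (value of joint prop_rod above 1.45 rad and value of joint lid above 1 rad), for 0.2 s.
At the end, for the whole second after the job is handed in: The rod stands at its stop (prop_rod above 1.45 rad), its knob is within 20 mm of the slot's seat, and the cover rests on it half open (lid between 0.52 and 0.72 rad), still (value of joint prop_rod above 1.45 rad and value of joint lid between 0.52 and 0.72 rad and distance between rod_knob and lid_slot below 0.02 m and velocity of joint lid between -0.05 and 0.05 rad/s); the robot touches nothing.
It also fails if it takes over 51 s, if anything falls off the work surface, if the arm or the gripper's body presses on something with over 40 N, if the wrist force passes 120 N, or if a joint passes its speed limit or range.

## Working session

There is one attempt and no reset: what is moved stays moved. The work goes in short steps, Python scripts to look and compute and a tool call to move; the robot and the scene stay as the last step left them, time stands still between calls to the robot, and variables do not carry over. Pictures are saved under pics/ and viewed, about 8 in all and at most 12, crops included, and the job is handed in when it is done.

Besides the shell and the picture viewer there is one more tool, called after "Request:" by a JSON object that holds its "method" and its "body", one argument or row to a line. play_rows: Moves the arm, as the interface text tells. Its arguments: {"type":"object","properties":{"targets":{"type":"array"},"newtons":{"type":"number"}},"required":["targets"]}

```bash
mkdir -p pics; ls
python3 - <<'E'
from plant import ctrl
import cv2,numpy as np
for n in("scene","top"):
    im=ctrl.read_camera(n); cv2.imwrite(f"pics/{n}0.png",im)
    c=ctrl.calibration(n); print(n,{k:(np.round(v,4).tolist()) for k,v in c.items()})
a=cv2.imread("pics/scene0.png");b=cv2.imread("pics/top0.png")
s=ctrl.get_state();print(s["time"],s["eef_pos"],s["tcp_rot"],s["opening"])
E
```

```text
pics
scene {'fx': 488.3365, 'fy': 488.3365, 'cx': 282.4482, 'cy': 205.9201, 'k1': -0.0478, 'camera_from_world': [[0.0312, 0.9995, -0.0011, -0.0804], [0.803, -0.0257, -0.5955, -0.3402], [-0.5952, 0.0177, -0.8034, 1.0932], [0.0, 0.0, 0.0, 1.0]]}
top {'fx': 440.6677, 'fy': 440.6677, 'cx': 278.0306, 'cy': 209.3297, 'k1': -0.0828, 'camera_from_world': [[0.0242, -0.9995, -0.0203, 0.0459], [-0.9898, -0.0211, -0.1405, 0.5455], [0.14, 0.0235, -0.9899, 0.7181], [0.0, 0.0, 0.0, 1.0]]}
0.1 [ 0.29577794 -0.60613167  0.25504207] [-0.68893264 -0.15985063  0.68903085 -0.15829113] 1.000210071396681
```

View pics/scene0.png

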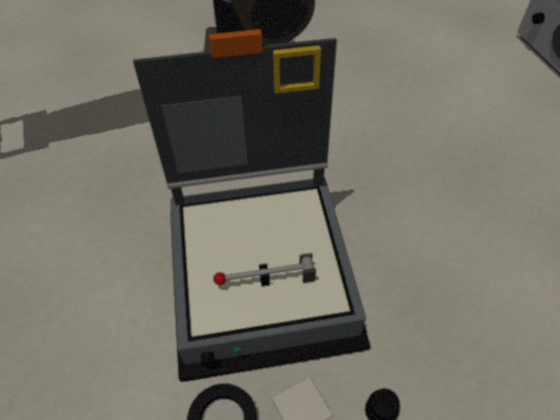

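View pics/top0.png

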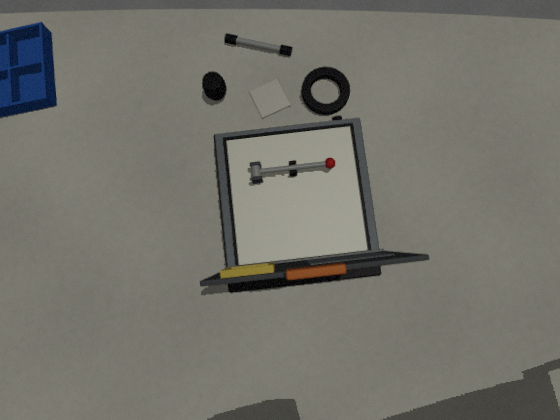

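Scene view: knob at (220,279), rod hinge (308,267), clip (264,274), slot frame centre (297,70), and tab (210..262, 30..55). The cover's lower corners are about (170,185) and (326,167). Top view: knob (330,163), rod hinge (256,172), tab (286..346, 271), slot frame (247,271).

```bash
cat > h.py <<'E'
import numpy as np, cv2
from plant import ctrl
def cal(n):
    c=ctrl.calibration(n);K=np.array([[c["fx"],0,c["cx"]],[0,c["fy"],c["cy"]],[0,0,1.]])
    return K,np.array([c["k1"],0,0,0.]),np.array(c["camera_from_world"])
def ray(n,p):
    K,d,T=cal(n);u=cv2.undistortPoints(np.array([[p]],float),K,d)[0,0]
    R=T[:3,:3];return -R.T@T[:3,3],R.T@np.array([u[0],u[1],1])
def atz(n,p,z):
    o,v=ray(n,p);return o+v*(z-o[2])/v[2]
def tri(a,b):
    (o,v),(q,w)=ray("scene",a),ray("top",b)
    s=np.linalg.lstsq(np.c_[v,-w],q-o,rcond=None)[0]
    A,B=o+v*s[0],q+w*s[1];return (A+B)/2,np.linalg.norm(A-B)
def proj(n,P):
    K,d,T=cal(n);return cv2.projectPoints(np.atleast_2d(P).astype(float),cv2.Rodrigues(T[:3,:3])[0],T[:3,3],K,d)[0][:,0]
E
python3 - <<'E'
from h import *
np.set_printoptions(precision=4,suppress=True)
for n in("scene","top"):
    im=cv2.imread(f"pics/{n}0.png").astype(int);B,G,R=im[...,0],im[...,1],im[...,2]
    hs=cv2.cvtColor(im.astype(np.uint8),cv2.COLOR_BGR2HSV);H,S,V=cv2.split(hs)
    for nm,m in dict(red=((H<5)|(H>173))&(S>160)&(V>70),orange=(H>=5)&(H<15)&(S>170)&(V>70),yellow=(H>19)&(H<30)&(S>150)&(V>80)).items():
        k,l,st,c=cv2.connectedComponentsWithStats(m.astype(np.uint8))
        i=1+np.argmax(st[1:,4]);pts=cv2.minAreaRect(np.argwhere(l==i)[:,::-1].astype(np.float32));print(n,nm,st[i],c[i],cv2.boxPoints(pts).round(1).tolist())
print("knob",tri((220,279),(330,163)),atz("scene",(220,279),.094),atz("top",(330,163),.094))
print("hinge",tri((308,265),(256,171)),atz("top",(256,171),.094))
for p in((218,134),(361,119),(379,251),(228,266)):print("boxtop",atz("top",p,.07))
E
python3 - <<'E'
import cv2
a=cv2.imread("pics/scene0.png")[20:220,110:370];cv2.imwrite("pics/c0.png",cv2.resize(a,None,fx=3,fy=3,interpolation=2)[:600])
E
```

```text
scene red [214 273  11  12 101] [219.3366 278.2871] [[214.0, 273.0], [224.0, 273.0], [224.0, 284.0], [214.0, 284.0]]
scene orange [ 209   29   53   28 1193] [235.5901  42.5842] [[208.60000610351562, 33.900001525878906], [260.6000061035156, 28.299999237060547], [263.1000061035156, 51.29999923706055], [211.10000610351562, 57.0]]
scene yellow [273  46  48  46 833] [296.3505  66.6747] [[272.3999938964844, 48.400001525878906], [319.8999938964844, 45.20000076293945], [322.79998779296875, 88.30000305175781], [275.29998779296875, 91.5]]
top red [326 158   9  10  72] [329.75 162.5 ] [[323.5, 162.5], [329.5, 156.5], [335.5, 162.5], [329.5, 168.5]]
top orange [286 263  61  17 633] [315.5529 271.3112] [[285.1000061035156, 269.5], [345.1000061035156, 262.3999938964844], [346.3999938964844, 273.1000061035156], [286.3999938964844, 280.1000061035156]]
top yellow [220 264  54  14 473] [246.8478 270.2431] [[219.1999969482422, 268.5], [272.79998779296875, 262.6000061035156], [273.8999938964844, 271.79998779296875], [220.1999969482422, 277.79998779296875]]
knob (array([ 0.614 , -0.0237,  0.0932]), np.float64(0.0029088209182341423)) [ 0.6144 -0.0222  0.094 ] [ 0.6139 -0.0251  0.094 ]
hinge (array([0.5978, 0.0953, 0.0959]), np.float64(0.002600230455079294)) [0.5982 0.0941 0.094 ]
boxtop [0.667  0.1628 0.07  ]
boxtop [ 0.698  -0.0798  0.07  ]
boxtop [ 0.475  -0.1082  0.07  ]
boxtop [0.4452 0.1366 0.07  ]
```

View pics/c0.png

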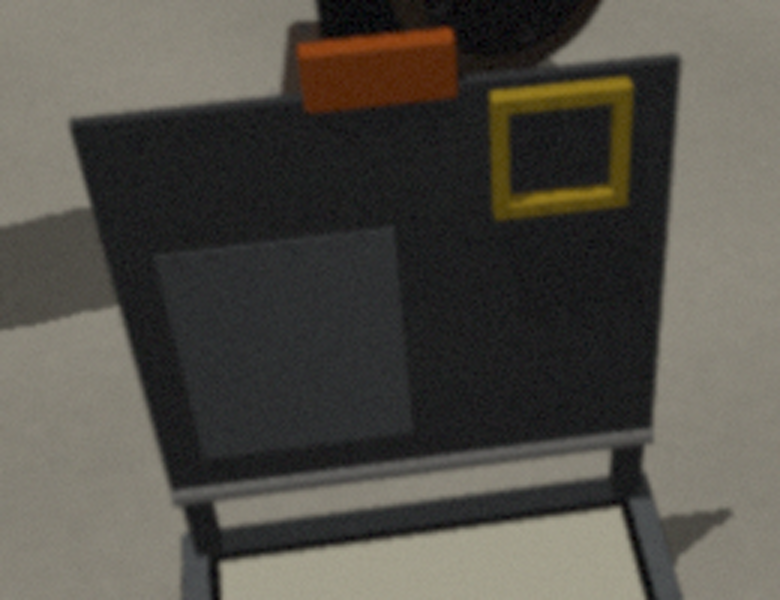

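```bash
cat >> h.py <<'E'
from scipy.spatial.transform import Rotation as Rn
from scipy.optimize import least_squares
YH=np.array([.131,-.991,0]);YH/=np.linalg.norm(YH);ZH=np.array([0,0,1.]);XH=np.cross(YH,ZH)
PH=np.array([.598,.0948,.094])                      # rod hinge
def rod(t,r=.12):return PH+r*(np.cos(t)*YH+np.sin(t)*ZH)
HL=rod(1.66)*[1,1,0]+XH*.150+ZH*.12                 # cover hinge, at seat's y
def lid(p,t):                                       # p in cover axes (m)
    d=np.asarray(p)-[.177,0,.009];c,s=np.cos(t),np.sin(t)
    return HL+np.outer(d[...,0],c*XH-s*ZH)+np.outer(d[...,1],YH)+np.outer(d[...,2],s*XH+c*ZH)
def Rt(phi,flip=1,yaw=0):                            # tool: x along a (phi below level, towards -YH), y along flip*XH
    a=-YH*np.cos(phi)-ZH*np.sin(phi);y=flip*XH
    R=np.c_[a,y,np.cross(a,y)];return Rn.from_rotvec([0,0,yaw])*Rn.from_matrix(R)
def delta(p,R):
    s=ctrl.get_state();return np.round(np.array(p)-s["eef_pos"],4),np.round((R*Rn.from_quat(s["tcp_rot"]).inv()).as_rotvec()/np.pi,4)
E
python3 - <<'E'
from h import *
np.set_printoptions(precision=4,suppress=True)
sq=np.array([[-.03,-.03,.001],[-.03,.03,.001],[.03,.03,.001],[.03,-.03,.001]])
obs=[(319.9,45.7),(273,49),(276,91.5),(322,88.5)]
f=lambda v:(proj("scene",lid(sq,v[0])+[v[1],v[2],0])-obs).ravel()
r=least_squares(f,[1.57,0,0]);print(r.x,r.fun)
r=least_squares(lambda v:f([v[0],0,0]),[1.57]);print(r.x,r.fun)
t=r.x[0]
print("corners",lid(np.array([[-.033,-.05,.015],[-.033,.19,.015],[-.053,.04,.01],[-.053,.1,.01]]),t))
print("knob0",rod(0),"stop",rod(1.66),"HL",HL)
R0=Rn.from_quat(ctrl.get_state()["tcp_rot"]);print(R0.as_matrix())
for fl in(1,-1):print(fl,delta([.62,-.35,.30],Rt(np.radians(40),fl)))
E
```

```text
[1.7155 0.0073 0.0025] [ 2.648  -1.5128 -0.3233  0.1275 -1.5047  1.5991 -0.9603 -0.4566]
[1.6662] [ 1.8876 -0.6928 -1.2999  0.98   -2.7553  1.2616 -2.1741 -0.7961]
corners [[ 0.4156  0.1319  0.3285]
 [ 0.447  -0.106   0.3285]
 [ 0.4304  0.0431  0.3489]
 [ 0.4383 -0.0164  0.3489]]
knob0 [ 0.6137 -0.0242  0.094 ] stop [0.5966 0.1054 0.2135] HL [0.4479 0.0857 0.12  ]
[[-0.0006  0.4384 -0.8988]
 [ 0.0021 -0.8988 -0.4384]
 [-1.     -0.0022 -0.0004]]
1 (array([0.3242, 0.2561, 0.045 ]), array([ 0.1513,  0.2834, -0.5586]))
-1 (array([0.3242, 0.2561, 0.045 ]), array([ 0.26  , -0.1404,  0.3702]))
```

Request:
{"method": "play_rows", "body": {
  "targets": [
    {"delta_pos":[0.13,0.08,0.03],"delta_rot":[0.1,-0.05,0.15],"claw":50},
    {"delta_pos":[0.13,0.08,0.03],"delta_rot":[0.1,-0.05,0.15],"claw":50},
    {"delta_pos":[0.13,0.08,0.03],"delta_rot":[0.1,-0.05,0.15],"claw":50},
    {"delta_pos":[0.13,0.08,0.03],"delta_rot":[0.1,-0.05,0.15],"claw":50}
  ]
}}

```text
time: 0.43
eef_pos: [0.4279, -0.5243, 0.2858]
tcp_rot: [0.702, 0.375, -0.567, 0.211]
contact_force: [0.2, 0.3, -0.3]
opening: 0.588
```

```bash
python3 -c "
from h import *
s=ctrl.get_state();print(s)
print(Rn.from_quat(s['tcp_rot']).as_matrix().round(3));print(delta([.62,-.38,.30],Rt(np.radians(40),-1)))"
```

```text
{'time': 0.4333, 'qpos': array([-1.10230035,  0.36719155,  1.43938465,  0.19816714,  1.56378851,
       -0.41927375]), 'dq': array([ 0.34677406,  0.36107309, -0.47830035,  0.49854127,  0.83502433,
       -0.85643062]), 'joint_efforts': array([ -1.02527551, -44.61414099, -27.51920879,   0.1827534 ,
         0.11011034,   0.49575146]), 'eef_pos': array([ 0.42791716, -0.52431328,  0.28581467]), 'tcp_rot': array([ 0.70237001,  0.37454943, -0.56749812,  0.21055871]), 'contact_force': array([ 0.16584369,  0.30126428, -0.3420854 ]), 'wrist_torque': array([-0.18069312,  0.03910802,  0.02888228]), 'opening': 0.5879814015187704}
[[ 0.075  0.765 -0.639]
 [ 0.287 -0.631 -0.721]
 [-0.955 -0.129 -0.267]]
(array([0.1921, 0.1443, 0.0142]), array([ 0.1766, -0.0933,  0.2405]))
```

Request:
{"method": "play_rows", "body": {
  "targets": [
    {"delta_pos":[0.19,0.144,0.015],"delta_rot":[0.177,-0.093,0.24],"claw":50},
    {"delta_pos":[0.19,0.144,0.015],"delta_rot":[0.177,-0.093,0.24],"claw":50},
    {"delta_pos":[0.19,0.144,0.015],"delta_rot":[0.177,-0.093,0.24],"claw":50},
    {"delta_pos":[0.19,0.144,0.015],"delta_rot":[0.177,-0.093,0.24],"claw":50},
    {"delta_pos":[0.19,0.144,0.015],"delta_rot":[0.177,-0.093,0.24],"claw":50},
    {"delta_pos":[0.19,0.144,0.015],"delta_rot":[0.177,-0.093,0.24],"claw":50},
    {"delta_pos":[0.19,0.144,0.015],"delta_rot":[0.177,-0.093,0.24],"claw":50},
    {"delta_pos":[0.19,0.144,0.015],"delta_rot":[0.177,-0.093,0.24],"claw":50},
    {"delta_pos":[0.19,0.144,0.015],"delta_rot":[0.177,-0.093,0.24],"claw":50},
    {"delta_pos":[0.19,0.144,0.015],"delta_rot":[0.177,-0.093,0.24],"claw":50}
  ]
}}

```text
time: 1.27
eef_pos: [0.6179, -0.3803, 0.2985]
tcp_rot: [0.62, 0.707, -0.227, 0.254]
contact_force: [0.7, 0.0, 0.0]
opening: 0.586
```

```bash
cat >> h.py <<'E'
# kinematic model: z-yaw, pitch(y) shoulder, elbow, forearm roll, wrist pitch, tool roll; fitted
def fk(q,v,full=0):
    a1,d1,L2,e3,L3,L6=v[:6];Ry=lambda t:Rn.from_euler("y",t).as_matrix();Rz=lambda t:Rn.from_euler("z",t).as_matrix()
    A=Rz(q[0]);S=A@[a1,0,d1];A=A@Ry(q[1]);E=S+A@[0,0,L2];A=A@Ry(q[2]);W=E+A@[e3,0,L3]
    A=A@Rz(v[6]*q[3])@Ry(q[4]);T=W+A@[0,0,L6]
    return (S,E,W,T,A) if full else T
E
python3 - <<'E'
from h import *
s=ctrl.get_state();print(s["time"],s["qpos"].round(4).tolist(),s["eef_pos"],Rn.from_quat(s['tcp_rot']).as_matrix().round(3).tolist())
D=[([-1.267,.286,1.577,0,1.279,-.15],[.2958,-.6061,.2550]),([-1.10230035,0.36719155,1.43938465,0.19816714,1.56378851,-0.41927375],[0.42791716,-0.52431328,0.28581467]),(s["qpos"],s["eef_pos"])]
for sg in(1,-1):
    r=least_squares(lambda v:np.concatenate([fk(q,list(v)+[sg])-p for q,p in D]),[.05,.35,.4,.0,.4,.25]);print(sg,r.x.round(4),np.abs(r.fun).max())
    S,E,W,T,A=fk(s["qpos"],list(r.x)+[sg],1);print(E,W,T,A[:,2])
E
```

```text
1.2667 [-0.83, 0.6934, 1.0861, 0.525, 2.0753, -0.8714] [ 0.61794515 -0.38029882  0.29847798] [[-0.101, 0.992, 0.078], [0.761, 0.128, -0.636], [-0.641, -0.005, -0.768]]
1 [0.1305 0.5349 0.838  0.4705 0.457  0.4987] 0.09571177288441382
[ 0.4495525  -0.49151099  1.17935532] [ 0.68553981 -0.74952392  0.62441344] [ 0.63501691 -0.37007745  0.30477952] [-0.10130996  0.7608768  -0.64093899]
-1 [-0.4128 -0.5309 -0.5883 -1.1699  0.9432 -0.4942] 0.09785987444464794
[-0.53237423  0.5820628  -0.98333379] [ 0.25399206 -0.27769814 -0.03422982] [ 0.62409511 -0.3610372   0.28254411] [-0.74884152  0.16862263 -0.64093899]
```

```bash
sed -i '/^# kinematic/,$d' h.py
cat >> h.py <<'E'
# kinematic model, linear in v=(a1,lat,d1,L2,e3,L3,L6)
def fk(q,v,full=0,post=0):
    a1,lat,d1,L2,e3,L3,L6=v;Ry=lambda t:Rn.from_euler("y",t).as_matrix();Rz=lambda t:Rn.from_euler("z",t).as_matrix()
    A=Rz(q[0]);S=A@[a1,0 if post else lat,d1];A=A@Ry(q[1]);E=S+A@[0,0,L2];A=A@Ry(q[2]);W=E+A@[e3,0,L3]
    A=A@Rz(q[3])@Ry(q[4]);T=W+A@[0,lat if post else 0,L6]
    return (S,E,W,T,A) if full else T
D=[([-1.267,.286,1.577,0,1.279,-.15],[.2958,-.6061,.2550]),([-1.10230035,0.36719155,1.43938465,0.19816714,1.56378851,-0.41927375],[0.42791716,-0.52431328,0.28581467]),([-0.83, 0.6934, 1.0861, 0.525, 2.0753, -0.8714],[0.61794515,-0.38029882,0.29847798])]
def fit(post):return least_squares(lambda v:np.concatenate([np.concatenate([fk(q,v,0,post)-p for q,p in D]),1e-4*(v-[.05,0,.35,.4,0,.4,.25])]),[.05,0,.35,.4,0,.4,.25])
E
python3 - <<'E'
from h import *
for post in(0,1):
    r=fit(post);print(post,r.x.round(4),np.abs(r.fun[:9]).max())
    for q,p in D:print(*[x.round(3) for x in fk(q,r.x,1,post)[:4]])
E
```

```text
0 [-0.0197  0.101   0.2403  0.4435  0.0169  0.5915  0.2241] 0.00022380324538812113
[0.09  0.049 0.24 ] [ 0.128 -0.07   0.666] [ 0.296 -0.606  0.479] [ 0.296 -0.606  0.255]
[0.081 0.063 0.24 ] [ 0.153 -0.079  0.654] [ 0.411 -0.589  0.5  ] [ 0.428 -0.524  0.286]
[0.061 0.083 0.24 ] [ 0.253 -0.127  0.581] [ 0.641 -0.551  0.442] [ 0.618 -0.38   0.299]
1 [ 0.4737  0.0995  0.0078  0.5111 -0.0263  0.0452  0.2527] 0.008218089768955605
[ 0.142 -0.452  0.008] [ 0.185 -0.59   0.498] [ 0.2   -0.638  0.51 ] [ 0.295 -0.608  0.258]
[ 0.214 -0.423  0.008] [ 0.297 -0.586  0.485] [ 0.319 -0.631  0.5  ] [ 0.428 -0.519  0.278]
[ 0.32  -0.35   0.008] [ 0.54  -0.591  0.401] [ 0.574 -0.627  0.417] [ 0.619 -0.385  0.304]
```

```bash
cat >> h.py <<'E'
V=fit(0).x
def ik(p,R):
    a=R.as_matrix()[:,0];W=np.array(p)-V[6]*a;rho=np.hypot(W[0],W[1])
    q0=np.arctan2(W[1],W[0])-np.arcsin(V[1]/rho);x=np.sqrt(rho**2-V[1]**2)-V[0];z=W[2]-V[2]
    L3=np.hypot(V[4],V[5]);b=np.arctan2(V[4],V[5]);D2=x*x+z*z
    c=(D2-V[3]**2-L3**2)/(2*V[3]*L3)
    if abs(c)>1:return None
    k=np.arccos(c);q2=k-b;q1=np.arctan2(x,z)-np.arctan2(L3*np.sin(k),V[3]+L3*np.cos(k))
    F=Rn.from_euler("ZY",[q0,q1+q2]);u=F.inv().apply(a);q4=np.arccos(u[2]);q3=np.arctan2(u[1],u[0])
    return np.array([q0,q1,q2,q3,q4])
def clear(p,R,th):
    q=ik(p,R)
    if q is None:return None
    S,E,W,T,_=fk(q,V,1);g=np.array([[x,y,.012] for x in np.r_[-.053:.177:9j] for y in np.r_[-.05:.19:13j] if x>-.04 or .03<y<.11])
    C=lid(g,th)
    def d(A,B):
        P=A+np.linspace(0,1,40)[:,None]*(B-A);return np.linalg.norm(P[:,None]-C[None],axis=2).min()
    return q.round(2),W.round(3),round(d(E,W),3),round(d(W,W+(T-W)*.6),3)
E
python3 - <<'E'
from h import *
print(V.round(4),ik(*[D[2][1],Rt(np.radians(40),-1)]))
for t in(0,.5,1,1.4,1.66):
  for ph in(0,20,40,60,90):
    for yw in (0,40):
      R=Rt(np.radians(ph),-1,np.radians(yw));p=rod(t)-.012*R.as_matrix()[:,0];c=clear(p,R,1.68)
      print(t,ph,yw,p.round(3),*(c or ["-"]))
E
```

```text
[-0.0197  0.101   0.2403  0.4435  0.0169  0.5915  0.2241] [-0.82985438  0.6921307   1.08753513  0.52389071  2.07277849]
0 0 0 [ 0.615 -0.036  0.094] [-0.53  0.82  1.59  1.05  1.99] [ 0.645 -0.258  0.094] 0.053 0.161
0 0 40 [ 0.623 -0.032  0.094] [-0.35  1.    1.25  0.57  2.37] [ 0.788 -0.184  0.094] 0.066 0.221
0 20 0 [ 0.615 -0.035  0.098] [-0.51  0.67  1.64  0.87  1.75] [ 0.643 -0.244  0.175] 0.067 0.157
0 20 40 [ 0.622 -0.032  0.098] [-0.35  0.86  1.32  0.43  2.11] [ 0.777 -0.174  0.175] 0.094 0.215
0 40 0 [ 0.615 -0.033  0.102] [-0.46  0.53  1.7   0.69  1.51] [ 0.637 -0.203  0.246] 0.079 0.158
0 40 40 [ 0.621 -0.03   0.102] [-0.33  0.7   1.44  0.32  1.82] [ 0.747 -0.146  0.246] 0.113 0.206
0 60 0 [ 0.615 -0.03   0.104] [-0.38  0.41  1.76  0.47  1.28] [ 0.629 -0.141  0.298] 0.096 0.16
0 60 40 [ 0.618 -0.028  0.104] [-0.29  0.53  1.59  0.22  1.5 ] [ 0.701 -0.104  0.298] 0.116 0.192
0 90 0 [ 0.614 -0.024  0.106] [-0.2   0.31  1.83  0.    1.  ] [ 0.614 -0.024  0.33 ] 0.089 0.16
0 90 40 [ 0.614 -0.024  0.106] [-0.2   0.31  1.83  0.    1.  ] [ 0.614 -0.024  0.33 ] 0.089 0.16
0.5 0 0 [ 
[... 3124 characters left out ...]
72] [ 0.626 -0.115  0.294] 0.093 0.166
1.66 20 40 [0.605 0.098 0.218] [-0.19  0.64  1.44  0.62  2.14] [ 0.76  -0.044  0.294] 0.124 0.227
1.66 40 0 [0.598 0.096 0.221] [-0.28  0.29  1.79  0.78  1.53] [ 0.62  -0.074  0.365] 0.117 0.17
1.66 40 40 [0.603 0.099 0.221] [-0.16  0.5   1.5   0.46  1.89] [ 0.73  -0.017  0.365] 0.151 0.22
1.66 60 0 [0.597 0.099 0.224] [-0.18  0.2   1.79  0.51  1.36] [ 0.612 -0.012  0.418] 0.143 0.172
1.66 60 40 [0.601 0.101 0.224] [-0.11  0.36  1.6   0.3   1.62] [0.684 0.026 0.418] 0.168 0.205
1.66 90 0 [0.597 0.105 0.226] [0.01 0.16 1.78 0.   1.2 ] [0.597 0.105 0.45 ] 0.175 0.174
1.66 90 40 [0.597 0.105 0.226] [0.01 0.16 1.78 0.   1.2 ] [0.597 0.105 0.45 ] 0.175 0.174
```

Run:
```python
from h import *
R=Rt(np.radians(60),-1,np.radians(15));a=R.as_matrix()[:,0];print(a.round(3))
g=rod(0)-.012*a
for b in(.1,0):print(b,(g-b*a).round(3),clear(g-b*a,R,1.68),delta(g-b*a,R))
```

```text
[-0.192  0.462 -0.866]
0.1 [ 0.635 -0.076  0.191] (array([-0.4 ,  0.42,  1.57,  0.36,  1.54]), array([ 0.678, -0.179,  0.385]), np.float64(0.166), np.float64(0.198)) (array([ 0.0172,  0.3044, -0.1075]), array([-0.108 , -0.0304,  0.0837]))
0 [ 0.616 -0.03   0.104] (array([-0.35,  0.46,  1.69,  0.38,  1.38]), array([ 0.659, -0.133,  0.298]), np.float64(0.111), np.float64(0.173)) (array([-0.0019,  0.3506, -0.1941]), array([-0.108 , -0.0304,  0.0837]))
```

Request:
{"method": "play_rows", "body": {
  "targets": [
    {"delta_pos":[0.017,0.12,0],"delta_rot":[-0.108,-0.03,0.084],"claw":50},
    {"delta_pos":[0.017,0.12,0],"delta_rot":[-0.108,-0.03,0.084],"claw":50},
    {"delta_pos":[0.017,0.12,0],"delta_rot":[-0.108,-0.03,0.084],"claw":50},
    {"delta_pos":[0.017,0.304,-0.108],"delta_rot":[-0.108,-0.03,0.084],"claw":50},
    {"delta_pos":[0.017,0.304,-0.108],"delta_rot":[-0.108,-0.03,0.084],"claw":50},
    {"delta_pos":[0.017,0.304,-0.108],"delta_rot":[-0.108,-0.03,0.084],"claw":50},
    {"delta_pos":[0.017,0.304,-0.108],"delta_rot":[-0.108,-0.03,0.084],"claw":50},
    {"delta_pos":[0.017,0.304,-0.108],"delta_rot":[-0.108,-0.03,0.084],"claw":50},
    {"delta_pos":[0.017,0.304,-0.108],"delta_rot":[-0.108,-0.03,0.084],"claw":50},
    {"delta_pos":[0.017,0.304,-0.108],"delta_rot":[-0.108,-0.03,0.084],"claw":50}
  ]
}}

```text
time: 2.1
eef_pos: [0.6334, -0.074, 0.1893]
tcp_rot: [0.48, 0.722, -0.278, 0.415]
contact_force: [0.5, -0.4, 0.1]
opening: 0.589
```

Run:
```python
from h import *
for n in("scene","top"):cv2.imwrite(f"pics/{n}1.png",ctrl.read_camera(n))
a=cv2.imread("pics/scene1.png")[130:350,130:390];b=cv2.imread("pics/top1.png")[80:300,200:460]
cv2.imwrite("pics/p1.png",cv2.resize(np.hstack([a,b]),(800,338),interpolation=2))
R=Rt(np.radians(60),-1,np.radians(15));a=R.as_matrix()[:,0]
g=rod(0)-.012*a;print(delta(g,R),ctrl.get_state()["eef_pos"])
```

```text
(array([-0.0193,  0.0476, -0.0876]), array([0.0007, 0.0003, 0.0003])) [ 0.63530479 -0.07732851  0.19196801]
```

View pics/p1.png

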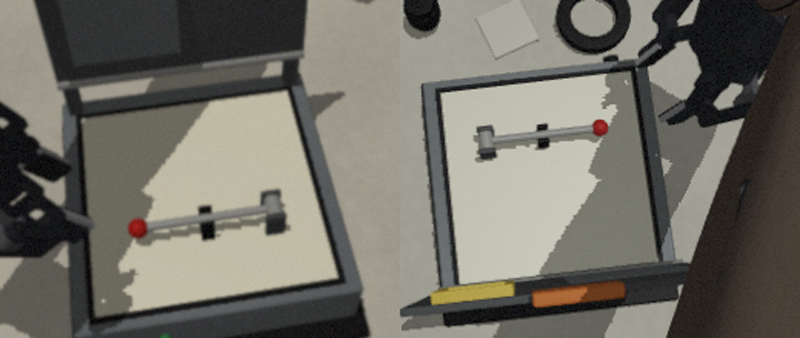

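The gripper is open above and beside the knob, with the fingers on either side of its line. I'll advance along the tool axis.

Request:
{"method": "play_rows", "body": {
  "newtons": 20,
  "targets": [
    {"delta_pos":[-0.01,0.024,-0.044],"delta_rot":[0,0,0],"claw":50},
    {"delta_pos":[-0.015,0.037,-0.068],"delta_rot":[0,0,0],"claw":50},
    {"delta_pos":[-0.019,0.047,-0.087],"delta_rot":[0,0,0],"claw":50},
    {"delta_pos":[-0.019,0.047,-0.087],"delta_rot":[0,0,0],"claw":50},
    {"delta_pos":[-0.019,0.047,-0.087],"delta_rot":[0,0,0],"claw":50},
    {"delta_pos":[-0.019,0.047,-0.087],"delta_rot":[0,0,0],"claw":50}
  ]
}}

```text
time: 2.7
eef_pos: [0.6184, -0.0327, 0.1077]
tcp_rot: [0.482, 0.718, -0.278, 0.418]
contact_force: [-0.0, 0.0, 0.8]
opening: 0.586
```

Run:
```python
from h import *
for n in("scene","top"):cv2.imwrite(f"pics/{n}2.png",ctrl.read_camera(n))
a=cv2.imread("pics/scene2.png")[220:340,140:300];b=cv2.imread("pics/top2.png")[110:230,250:410]
cv2.imwrite("pics/p2.png",cv2.resize(np.hstack([a,b]),(800,300),interpolation=2))
print(ctrl.get_state()["eef_pos"],ctrl.get_state()["contact_force"])
```

```text
[ 0.61855633 -0.03243731  0.10794555] [ 0.41926203 -0.3004077   0.61013688]
```

View pics/p2.png

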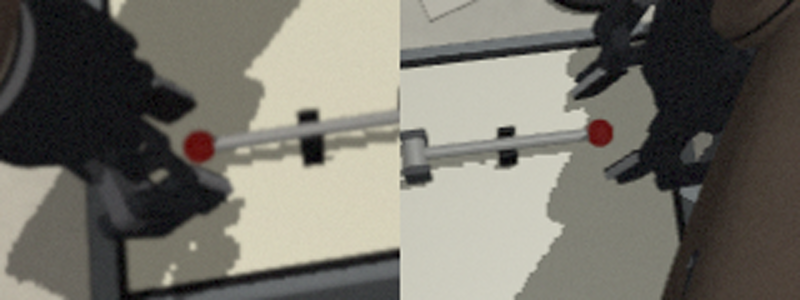

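The knob lies between the two fingertips in both views, so I'll close on it.

Request:
{"method": "play_rows", "body": {
  "newtons": 20,
  "targets": [
    {"delta_pos":[-0.002,0.003,-0.004],"delta_rot":[0,0,0],"claw":30},
    {"delta_pos":[-0.002,0.003,-0.004],"delta_rot":[0,0,0],"claw":12},
    {"delta_pos":[-0.002,0.003,-0.004],"delta_rot":[0,0,0],"claw":12},
    {"delta_pos":[-0.002,0.003,-0.004],"delta_rot":[0,0,0],"claw":12},
    {"delta_pos":[-0.002,0.003,-0.004],"delta_rot":[0,0,0],"claw":12},
    {"delta_pos":[-0.002,0.003,-0.004],"delta_rot":[0,0,0],"claw":12},
    {"delta_pos":[-0.002,0.003,-0.004],"delta_rot":[0,0,0],"claw":12}
  ]
}}

```text
time: 3.38
eef_pos: [0.6168, -0.0301, 0.1047]
tcp_rot: [0.482, 0.717, -0.278, 0.419]
contact_force: [-2.4, -4.4, 5.4]
opening: 0.188
```

Run:
```python
from h import *
np.set_printoptions(precision=4,suppress=True)
s=ctrl.get_state();print(s["eef_pos"],s["contact_force"],s["opening"]*85.4)
print("knob at tool:",Rn.from_quat(s["tcp_rot"]).inv().apply(rod(0)-s["eef_pos"]))
for t in np.r_[.1:1.7:.1]:print(round(t,2),(rod(t)-rod(0)).round(3).tolist())
```

```text
[ 0.6168 -0.0301  0.1047] [-2.3735 -4.4157  5.432 ] 16.090325142766186
knob at tool: [ 0.0126 -0.0006 -0.0005]
0.1 [-0.0, 0.001, 0.012]
0.2 [-0.0, 0.002, 0.024]
0.3 [-0.001, 0.005, 0.035]
0.4 [-0.001, 0.009, 0.047]
0.5 [-0.002, 0.015, 0.058]
0.6 [-0.003, 0.021, 0.068]
0.7 [-0.004, 0.028, 0.077]
0.8 [-0.005, 0.036, 0.086]
0.9 [-0.006, 0.045, 0.094]
1.0 [-0.007, 0.055, 0.101]
1.1 [-0.009, 0.065, 0.107]
1.2 [-0.01, 0.076, 0.112]
1.3 [-0.012, 0.087, 0.116]
1.4 [-0.013, 0.099, 0.118]
1.5 [-0.015, 0.111, 0.12]
1.6 [-0.016, 0.122, 0.12]
```

Request:
{"method": "play_rows", "body": {
  "targets": [
    {"delta_pos":[0,0.001,0.012],"delta_rot":[0,0,0],"claw":12},
    {"delta_pos":[0,0.002,0.024],"delta_rot":[0,0,0],"claw":12},
    {"delta_pos":[-0.001,0.005,0.035],"delta_rot":[0,0,0],"claw":12},
    {"delta_pos":[-0.001,0.009,0.047],"delta_rot":[0,0,0],"claw":12},
    {"delta_pos":[-0.002,0.015,0.058],"delta_rot":[0,0,0],"claw":12},
    {"delta_pos":[-0.003,0.021,0.068],"delta_rot":[0,0,0],"claw":12},
    {"delta_pos":[-0.003,0.021,0.068],"delta_rot":[0,0,0],"claw":12}
  ]
}}

```text
time: 3.97
eef_pos: [0.6132, -0.0074, 0.1753]
tcp_rot: [0.481, 0.718, -0.278, 0.419]
contact_force: [-4.0, -1.2, -0.1]
opening: 0.186
```

Run:
```python
from h import *
for n in("scene","top"):cv2.imwrite(f"pics/{n}3.png",ctrl.read_camera(n))
a=cv2.imread("pics/scene3.png")[180:340,140:350];b=cv2.imread("pics/top3.png")[90:250,220:430]
cv2.imwrite("pics/p3.png",cv2.resize(np.hstack([a,b]),(800,305),interpolation=2))
s=ctrl.get_state();print(s["eef_pos"],s["contact_force"],s["opening"])
```

```text
[ 0.61328397 -0.00850594  0.17354827] [-3.12712775 -2.17915723  0.49474011] 0.18787092507071443
```

View pics/p3.png

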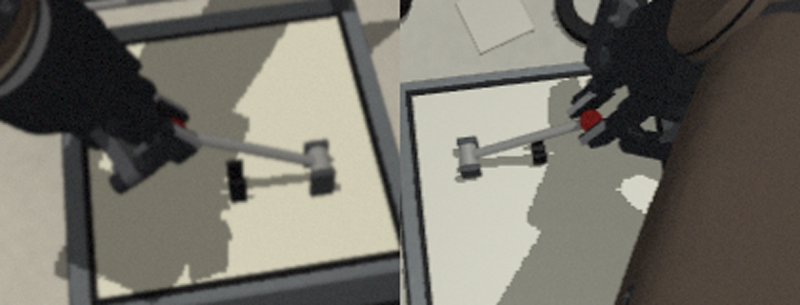

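The rod is out of its clip and held by the knob. I'll continue along the arc to the stop.

Request:
{"method": "play_rows", "body": {
  "targets": [
    {"delta_pos":[-0.001,0.007,0.009],"delta_rot":[0,0,0],"claw":12},
    {"delta_pos":[-0.002,0.015,0.018],"delta_rot":[0,0,0],"claw":12},
    {"delta_pos":[-0.003,0.024,0.026],"delta_rot":[0,0,0],"claw":12},
    {"delta_pos":[-0.004,0.034,0.033],"delta_rot":[0,0,0],"claw":12},
    {"delta_pos":[-0.006,0.044,0.039],"delta_rot":[0,0,0],"claw":12},
    {"delta_pos":[-0.007,0.055,0.044],"delta_rot":[0,0,0],"claw":12},
    {"delta_pos":[-0.009,0.066,0.048],"delta_rot":[0,0,0],"claw":12},
    {"delta_pos":[-0.01,0.078,0.05],"delta_rot":[0,0,0],"claw":12},
    {"delta_pos":[-0.012,0.09,0.052],"delta_rot":[0,0,0],"claw":12},
    {"delta_pos":[-0.013,0.101,0.052],"delta_rot":[0,0,0],"claw":12},
    {"delta_pos":[-0.014,0.106,0.052],"delta_rot":[0,0,0],"claw":12},
    {"delta_pos":[-0.014,0.109,0.052],"delta_rot":[0,0,0],"claw":12},
    {"delta_pos":[-0.014,0.109,0.052],"delta_rot":[0,0,0],"claw":12}
  ]
}}

```text
time: 5.15
eef_pos: [0.5974, 0.1027, 0.2262]
tcp_rot: [0.479, 0.72, -0.278, 0.418]
contact_force: [-8.0, -0.7, 2.9]
opening: 0.187
```

Run:
```python
from h import *
for n in("scene","top"):cv2.imwrite(f"pics/{n}4.png",ctrl.read_camera(n))
a=cv2.imread("pics/scene4.png")[150:330,150:390];b=cv2.imread("pics/top4.png")[90:270,190:430]
cv2.imwrite("pics/p4.png",cv2.resize(np.hstack([a,b]),(800,300),interpolation=2))
s=ctrl.get_state();print(s["eef_pos"],s["contact_force"],s["opening"]);k=s["eef_pos"]+Rn.from_quat(s["tcp_rot"]).apply([.0126,0,0])
print("rod angle est",np.arctan2(k[2]-.094,(k-PH)@YH),np.linalg.norm(k-PH))
```

```text
[0.59742551 0.10228522 0.22626225] [-6.49123204 -1.94913874  1.96337047] 0.1858128000449683
rod angle est 1.6819105648638304 0.12208455586073186
```

View pics/p4.png

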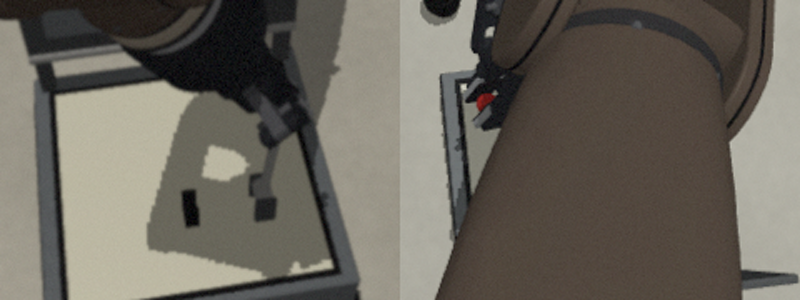

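Request:
{"method": "play_rows", "body": {
  "targets": [
    {"delta_pos":[0,0,0],"delta_rot":[0,0,0],"claw":45},
    {"delta_pos":[0,0,0],"delta_rot":[0,0,0],"claw":45},
    {"delta_pos":[0,0,0],"delta_rot":[0,0,0],"claw":45},
    {"delta_pos":[0,0,0],"delta_rot":[0,0,0],"claw":45},
    {"delta_pos":[0.006,-0.014,0.026],"delta_rot":[0,0,0],"claw":45},
    {"delta_pos":[0.012,-0.028,0.052],"delta_rot":[0,0,0],"claw":45},
    {"delta_pos":[0.018,-0.042,0.078],"delta_rot":[0,0,0],"claw":45},
    {"delta_pos":[0.02,-0.08,0.09],"delta_rot":[0,0,0],"claw":45},
    {"delta_pos":[0.02,-0.12,0.09],"delta_rot":[0,0,0],"claw":45},
    {"delta_pos":[0.02,-0.16,0.09],"delta_rot":[0,0,0],"claw":45},
    {"delta_pos":[0.02,-0.2,0.09],"delta_rot":[0,0,0],"claw":45},
    {"delta_pos":[0.02,-0.24,0.09],"delta_rot":[0,0,0],"claw":45},
    {"delta_pos":[0.02,-0.28,0.09],"delta_rot":[0,0,0],"claw":45},
    {"delta_pos":[0.02,-0.32,0.09],"delta_rot":[0,0,0],"claw":20},
    {"delta_pos":[0.02,-0.36,0.09],"delta_rot":[0,0,0],"claw":0},
    {"delta_pos":[0.02,-0.4,0.09],"delta_rot":[0,0,0],"claw":0},
    {"delta_pos":[0.02,-0.4,0.09],"delta_rot":[0,0,0],"claw":0}
  ]
}}

```text
time: 6.67
eef_pos: [0.6163, -0.305, 0.3145]
tcp_rot: [0.482, 0.718, -0.281, 0.417]
contact_force: [-0.0, -0.4, -0.4]
opening: 0.0
```

Run:
```python
from h import *
np.set_printoptions(precision=4,suppress=True)
for n in("scene","top"):cv2.imwrite(f"pics/{n}5.png",ctrl.read_camera(n))
a=cv2.imread("pics/scene5.png")[20:320,110:390];b=cv2.imread("pics/top5.png")[60:360,150:430]
cv2.imwrite("pics/p5.png",cv2.resize(np.hstack([a,b]),(800,428),interpolation=2))
print(proj("scene",rod(1.66)),proj("top",rod(1.66)))
print("cover edge corner -y",lid(np.array([[-.033,.19,.015],[-.02,.17,.015]]),1.68))
for th in(1.68,1.4,1.2,1.1):print(th,lid(np.array([[-.01,.165,.015]]),th))
s=ctrl.get_state();print(s["qpos"],s["eef_pos"])
for ph in(0,20,40):
  for x in(.38,.5,.55):
    R=Rt(np.radians(ph),-1,0);q=ik([x,-.12,.33],R);print(ph,x,q,fk(q,V,1)[2] if q is not None else "")
```

```text
[[319.6578 213.6154]] [[241.434  151.9688]]
cover edge corner -y [[ 0.4442 -0.1064  0.3281]
 [ 0.443  -0.0864  0.3152]]
1.68 [[ 0.4434 -0.0813  0.3052]]
1.4 [[ 0.4952 -0.0744  0.3053]]
1.2 [[ 0.5311 -0.0697  0.2965]]
1.1 [[ 0.5483 -0.0674  0.2894]]
[-0.6787  0.4853  1.2645  0.2511  1.8494 -1.0587] [ 0.6173 -0.2994  0.3154]
0 0.38 [-0.8866  0.1486  2.0242  0.8282  2.3483] [ 0.4094 -0.3422  0.33  ]
0 0.5 [-0.7347  0.3433  1.7862  1.0133  2.2731] [ 0.5294 -0.3422  0.33  ]
0 0.55 [-0.6841  0.4264  1.6753  1.0774  2.2496] [ 0.5794 -0.3422  0.33  ]
20 0.38 [-0.8728  0.024   2.0054  0.6543  2.1646] [ 0.4076 -0.3288  0.4066]
20 0.5 [-0.7204  0.2365  1.7697  0.794   2.0908] [ 0.5276 -0.3288  0.4066]
20 0.55 [-0.67    0.326   1.6594  0.8409  2.0715] [ 0.5776 -0.3288  0.4066]
40 0.38 [-0.8296 -0.1103  2.01    0.4958  1.9679] [ 0.4025 -0.2902  0.4741]
40 0.5 [-0.6767  0.1225  1.776   0.5921  1.8939] [ 0.5225 -0.2902  0.4741]
40 0.55 [-0.6271  0.2189  1.6665  0.6228  1.8777] [ 0.5725 -0.2902  0.4741]
```

View pics/p5.png

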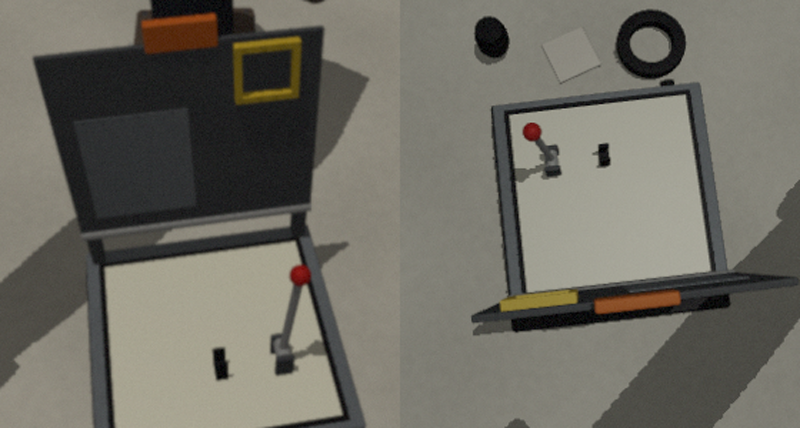

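The rod stands free at its stop: the knob is at about (320,212) in the scene view against (319.7,213.6) predicted, and the cover is still upright. Next I'll bring the closed fingers behind the cover's -y corner.

Run:
```python
from h import *
R=Rt(np.radians(20),-1,0)
print(delta([.395,-.28,.31],R),delta([.395,-.095,.31],R))
for p in([.395,-.28,.31],[.395,-.095,.31],[.52,-.09,.305]):print(clear(p,R,1.68),fk(ik(p,R),V,1)[1])
```

```text
(array([-0.2223,  0.0194, -0.0054]), array([ 0.216 ,  0.0582, -0.0796])) (array([-0.2223,  0.2044, -0.0054]), array([ 0.216 ,  0.0582, -0.0796]))
(array([-1.01,  0.31,  1.72,  0.51,  2.24]), array([ 0.423, -0.489,  0.387]), np.float64(0.303), np.float64(0.262)) [ 0.14639347 -0.04429131  0.66285112]
(array([-0.82,  0.04,  2.03,  0.69,  2.1 ]), array([ 0.423, -0.304,  0.387]), np.float64(0.196), np.float64(0.086)) [0.07276935 0.07000348 0.68338487]
(array([-0.66,  0.27,  1.78,  0.82,  2.02]), array([ 0.548, -0.299,  0.382]), np.float64(0.175), np.float64(0.108)) [0.1391386  0.01956658 0.66793972]
```

Request:
{"method": "play_rows", "body": {
  "targets": [
    {"delta_pos":[-0.04,0,0],"delta_rot":[0.216,0.058,-0.08],"claw":0},
    {"delta_pos":[-0.08,0,0],"delta_rot":[0.216,0.058,-0.08],"claw":0},
    {"delta_pos":[-0.12,0,0],"delta_rot":[0.216,0.058,-0.08],"claw":0},
    {"delta_pos":[-0.16,0,0],"delta_rot":[0.216,0.058,-0.08],"claw":0},
    {"delta_pos":[-0.2,0,0],"delta_rot":[0.216,0.058,-0.08],"claw":0},
    {"delta_pos":[-0.222,0.01,-0.005],"delta_rot":[0.216,0.058,-0.08],"claw":0},
    {"delta_pos":[-0.222,0.02,-0.005],"delta_rot":[0.216,0.058,-0.08],"claw":0},
    {"delta_pos":[-0.222,0.02,-0.005],"delta_rot":[0.216,0.058,-0.08],"claw":0},
    {"delta_pos":[-0.222,0.055,-0.005],"delta_rot":[0.216,0.058,-0.08],"claw":0},
    {"delta_pos":[-0.222,0.09,-0.005],"delta_rot":[0.216,0.058,-0.08],"claw":0},
    {"delta_pos":[-0.222,0.125,-0.005],"delta_rot":[0.216,0.058,-0.08],"claw":0},
    {"delta_pos":[-0.222,0.16,-0.005],"delta_rot":[0.216,0.058,-0.08],"claw":0},
    {"delta_pos":[-0.222,0.19,-0.005],"delta_rot":[0.216,0.058,-0.08],"claw":0},
    {"delta_pos":[-0.222,0.204,-0.005],"delta_rot":[0.216,0.058,-0.08],"claw":0},
    {"delta_pos":[-0.222,0.204,-0.005],"delta_rot":[0.216,0.058,-0.08],"claw":0},
    {"delta_pos":[-0.222,0.204,-0.005],"delta_rot":[0.216,0.058,-0.08],"claw":0}
  ]
}}

```text
time: 8.1
eef_pos: [0.396, -0.0947, 0.3114]
tcp_rot: [0.648, 0.741, -0.115, 0.133]
contact_force: [0.3, -1.0, -0.4]
opening: 0.003
```

Run:
```python
from h import *
for n in("scene","top"):cv2.imwrite(f"pics/{n}6.png",ctrl.read_camera(n))
a=cv2.imread("pics/scene6.png")[0:300,110:390];b=cv2.imread("pics/top6.png")[100:400,200:480]
cv2.imwrite("pics/p6.png",cv2.resize(np.hstack([a,b]),(800,428),interpolation=2))
s=ctrl.get_state();print(s["eef_pos"],s["contact_force"],Rn.from_quat(s["tcp_rot"]).as_matrix().round(3))
```

```text
[ 0.39604171 -0.09611245  0.3110874 ] [ 0.54298319  0.12934794 -0.45252345] [[-0.122  0.991  0.046]
 [ 0.931  0.13  -0.341]
 [-0.344  0.002 -0.939]]
```

View pics/p6.png

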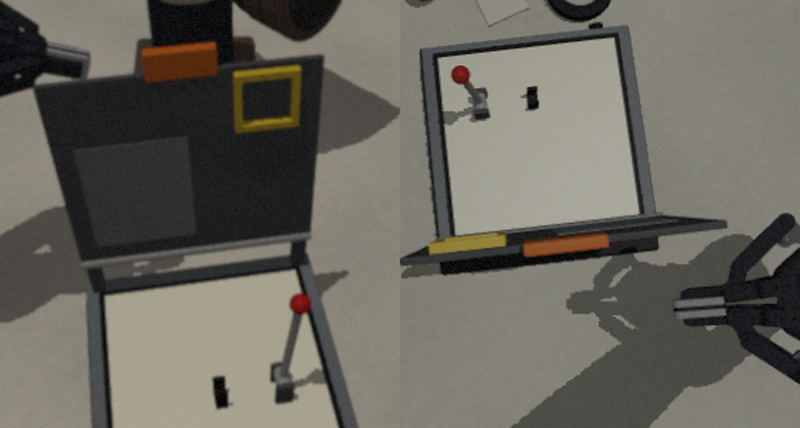

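The fingertip overlaps the cover by about 35 mm on its outer side, near the top corner, so I'll push slowly in +x.

Request:
{"method": "play_rows", "body": {
  "targets": [
    {"delta_pos":[0.012,0.002,0],"delta_rot":[0,0,0],"claw":0},
    {"delta_pos":[0.022,0.003,0],"delta_rot":[0,0,0],"claw":0},
    {"delta_pos":[0.028,0.004,0],"delta_rot":[0,0,0],"claw":0},
    {"delta_pos":[0.034,0.005,0],"delta_rot":[0,0,0],"claw":0},
    {"delta_pos":[0.04,0.005,0],"delta_rot":[0,0,0],"claw":0},
    {"delta_pos":[0.046,0.006,0],"delta_rot":[0,0,0],"claw":0},
    {"delta_pos":[0.052,0.007,0],"delta_rot":[0,0,0],"claw":0},
    {"delta_pos":[0.058,0.008,0],"delta_rot":[0,0,0],"claw":0},
    {"delta_pos":[0.064,0.008,0],"delta_rot":[0,0,0],"claw":0},
    {"delta_pos":[0.07,0.009,0],"delta_rot":[0,0,0],"claw":0},
    {"delta_pos":[0.076,0.01,0],"delta_rot":[0,0,0],"claw":0},
    {"delta_pos":[0.082,0.011,-0.002],"delta_rot":[0,0,0],"claw":0},
    {"delta_pos":[0.088,0.011,-0.003],"delta_rot":[0,0,0],"claw":0},
    {"delta_pos":[0.094,0.012,-0.004],"delta_rot":[0,0,0],"claw":0},
    {"delta_pos":[0.1,0.013,-0.005],"delta_rot":[0,0,0],"claw":0},
    {"delta_pos":[0.106,0.014,-0.006],"delta_rot":[0,0,0],"claw":0},
    {"delta_pos":[0.106,0.014,-0.006],"delta_rot":[0,0,0],"claw":0}
  ]
}}

```text
time: 9.62
eef_pos: [0.5029, -0.0818, 0.3048]
tcp_rot: [0.649, 0.74, -0.115, 0.132]
contact_force: [1.0, 0.1, 0.7]
opening: 0.001
```

```bash
cat >> h.py <<'E'
def lidangle(im):
    H,S,Vv=cv2.split(cv2.cvtColor(im,cv2.COLOR_BGR2HSV));m=((H>=5)&(H<15)&(S>170)&(Vv>70)).astype(np.uint8)
    k,l,st,c=cv2.connectedComponentsWithStats(m);i=1+np.argmax(st[1:,4]);o=c[i]
    r=min((least_squares(lambda v:proj("scene",lid(np.array([[-.043,.07,.010]]),v[0]))[0]-o,[t]) for t in(1.6,1.2,.7)),key=lambda r:r.cost)
    return r.x[0],r.fun,o
E
python3 - <<'E'
from h import *
im=ctrl.read_camera("scene");cv2.imwrite("pics/scene7.png",im);print(lidangle(im),lidangle(cv2.imread("pics/scene0.png")))
s=ctrl.get_state();print(s["time"],s["eef_pos"],s["contact_force"])
E
```

```text
(np.float64(1.2371087842546415), array([ 0.05144441, -0.00765214]), array([245.90804598,  99.54022989])) (np.float64(1.6354347086819354), array([ 1.02755513, -0.19323678]), array([235.59010897,  42.58424141]))
9.6667 [ 0.50247964 -0.08184947  0.30490412] [1.06084069 0.47808199 0.11125349]
```

View pics/scene7.png

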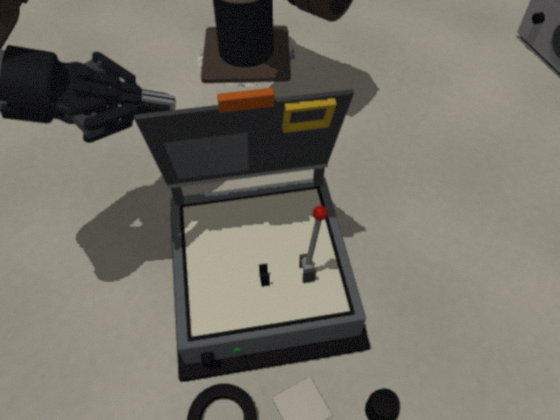

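The cover is at about 1.24 rad and the rod is still standing. I'll push a little further, then back off.

Request:
{"method": "play_rows", "body": {
  "targets": [
    {"delta_pos":[0.006,0.001,-0.002],"delta_rot":[0,0,0],"claw":0},
    {"delta_pos":[0.012,0.002,-0.004],"delta_rot":[0,0,0],"claw":0},
    {"delta_pos":[0.018,0.002,-0.006],"delta_rot":[0,0,0],"claw":0},
    {"delta_pos":[0.024,0.003,-0.008],"delta_rot":[0,0,0],"claw":0},
    {"delta_pos":[0.024,0.003,-0.008],"delta_rot":[0,0,0],"claw":0},
    {"delta_pos":[0.0,0,0],"delta_rot":[0,0,0],"claw":0},
    {"delta_pos":[-0.03,-0.02,0.02],"delta_rot":[0,0,0],"claw":0},
    {"delta_pos":[-0.05,-0.05,0.03],"delta_rot":[0,0,0],"claw":0},
    {"delta_pos":[-0.05,-0.09,0.03],"delta_rot":[0,0,0],"claw":0},
    {"delta_pos":[-0.05,-0.13,0.03],"delta_rot":[0,0,0],"claw":0},
    {"delta_pos":[-0.05,-0.13,0.03],"delta_rot":[0,0,0],"claw":0}
  ]
}}

```text
time: 10.58
eef_pos: [0.4524, -0.2171, 0.335]
tcp_rot: [0.651, 0.738, -0.116, 0.133]
contact_force: [-0.8, 0.2, -0.4]
opening: -0.001
```

Run:
```python
from h import *
for i in range(3):
    im=ctrl.read_camera("scene");print(ctrl.get_state()["time"],lidangle(im))
```

```text
10.6333 (np.float64(0.9595030971242069), array([-0.30639558,  0.04084813]), array([253.99812383, 154.5065666 ]))
10.6833 (np.float64(0.9373699096263742), array([-0.31988622,  0.04228996]), array([254.62790698, 159.14728682]))
10.7333 (np.float64(0.9134585382314928), array([-0.40065758,  0.05248824]), array([255.37058824, 164.16666667]))
```

Sinking at about 0.45 rad/s. I'll wait for it with the arm clear.

Request:
{"method": "play_rows", "body": {
  "targets": [
    {"delta_pos":[-0.03,-0.04,0],"delta_rot":[0,0,0],"claw":0},
    {"delta_pos":[-0.05,-0.08,0],"delta_rot":[0,0,0],"claw":0},
    {"delta_pos":[-0.05,-0.08,0],"delta_rot":[0,0,0],"claw":0},
    {"delta_pos":[-0.05,-0.08,0],"delta_rot":[0,0,0],"claw":0},
    {"delta_pos":[-0.05,-0.08,0],"delta_rot":[0,0,0],"claw":0},
    {"delta_pos":[-0.05,-0.08,0],"delta_rot":[0,0,0],"claw":0},
    {"delta_pos":[-0.05,-0.08,0],"delta_rot":[0,0,0],"claw":0},
    {"delta_pos":[-0.05,-0.08,0],"delta_rot":[0,0,0],"claw":0},
    {"delta_pos":[-0.05,-0.08,0],"delta_rot":[0,0,0],"claw":0},
    {"delta_pos":[-0.05,-0.08,0],"delta_rot":[0,0,0],"claw":0},
    {"delta_pos":[-0.05,-0.08,0],"delta_rot":[0,0,0],"claw":0},
    {"delta_pos":[-0.05,-0.08,0],"delta_rot":[0,0,0],"claw":0},
    {"delta_pos":[-0.05,-0.08,0],"delta_rot":[0,0,0],"claw":0},
    {"delta_pos":[-0.05,-0.08,0],"delta_rot":[0,0,0],"claw":0},
    {"delta_pos":[-0.05,-0.08,0],"delta_rot":[0,0,0],"claw":0},
    {"delta_pos":[-0.05,-0.08,0],"delta_rot":[0,0,0],"claw":0},
    {"delta_pos":[-0.05,-0.08,0],"delta_rot":[0,0,0],"claw":0},
    {"delta_pos":[-0.05,-0.08,0],"delta_rot":[0,0,0],"claw":0}
  ]
}}

```text
time: 12.23
eef_pos: [0.4025, -0.2921, 0.3346]
tcp_rot: [0.65, 0.74, -0.114, 0.132]
contact_force: [0.8, 0.0, -0.0]
opening: 0.004
```

Run:
```python
from h import *
for i in range(3):
    im=ctrl.read_camera("scene");print(ctrl.get_state()["time"],lidangle(im))
cv2.imwrite("pics/scene8.png",im)
a=im[90:390,130:410];b=ctrl.read_camera("top")[60:360,180:460]
cv2.imwrite("pics/p8.png",cv2.resize(np.hstack([a,b]),(800,428),interpolation=2))
```

```text
12.2833 (np.float64(0.6244329408004371), array([-0.53593399,  0.06225858]), array([262.87470726, 223.67447307]))
12.3333 (np.float64(0.6245218641551171), array([-0.61265088,  0.07117367]), array([262.94941176, 223.64823529]))
12.3833 (np.float64(0.6243117323908405), array([-0.52861389,  0.06140466]), array([262.87012987, 223.69893743]))
```

View pics/p8.png

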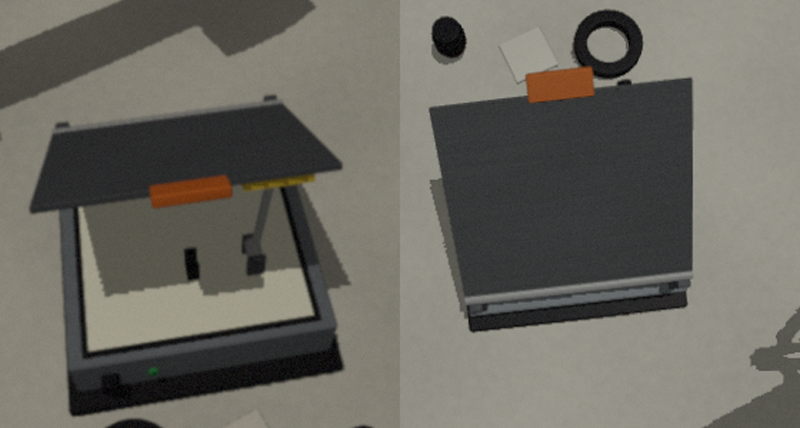

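```bash
python3 -c "
from h import *
for n in(1,):
    print(lidangle(ctrl.read_camera('scene')), ctrl.get_state()['contact_force'], [ (proj('scene',rod(1.66,r))[0]-[130,90])*800/560 for r in(.03,.1)])
print(ctrl.sign_off())"
```

```text
(np.float64(0.6243058958629016), array([-0.51397326,  0.05970381]), array([262.8556213 , 223.70177515])) [ 0.12092479  0.69651341 -0.09199908] [array([256.49028178, 234.68416819]), array([267.42652421, 190.73203611])]
the job is handed in; nothing more can be done
None
```

The cover is now resting half open on the rod, with the arm clear, and I handed the job in at about 12.4 s of the 51 s allowed.

I gripped the red knob from the side, drew the rod out of its clip and swung it over to its stop. I let go with the cover still up at about 1.65 rad, and the rod stood by itself. Then I pushed the cover's outer face with closed fingers until it was below about 1.25 rad. It sank on its own onto the rod.

Last checks:
- **Cover:** It read 0.624 rad in four pictures in a row without moving. That is inside 0.52–0.72 and close to the 0.61 expected when seated. The tab fit behind this reading was off by about 0.5 pixel.
- **Rod:** Its visible line matched the predicted position at the stop to within a few pixels.
- **Knob in the slot:** The cover hides the knob, so I judged this from the angle. I estimate a cover sitting on the frame's ridge would read about 0.65 instead.
- **Arm:** The final force was under 1 N, and the gripper was well clear of the box.

No check failed. The two estimates of the cover's starting angle differed slightly, at 1.64 and 1.67 rad, which made no difference to the job.

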